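# Hold the service cover flush on the tilted switch box

## Robot

A 7-joint arm with a two-finger parallel gripper is mounted at the origin on a cart in front of the work surface, level with it; the furniture and walls round the work are solid. World frame = base frame: x ahead of the robot, y to its left, z up, the work surface at z = 0. Lengths are in m, angles in rad, forces in N, time in s.
With the tool pointing down it reaches from about 0.425 to 0.8 m from the base axis. Payload 8.3 kg.
Tool frame: the origin (TCP) lies on the centre line of the jaws, within the pads' length; the fingertips stand ahead of it and the grasp point (between the pads) lies 2 mm behind it (robot.tips_ahead is the y of the fingertips in the tool frame, in m); y points along the fingers, x is the direction in which the jaws open and shut, and the axes are right-handed (so a half turn about y gives the same grasp; the last joint's range is limited). The gripper opens to 85 mm and grips with 20 to 120 N. Pads are 22 mm wide; open, the fingers measure 114 mm over their backs; the gripper's body (76 mm by 85 mm) begins 54 mm behind the grasp point. The pads swing forward as they close: fully open they stand 13 mm farther back than shut.
Start: joints at [1.107, 0.383, 0.016, 1.37, -0.006, 1.388, -0.046], TCP at [0.244, -0.575, 0.248] pointing down, gripper open.
Joint ranges: [-2.95, 2.95], [-0.25, 2.06], [-1.52, 1.56], [0.18, 2.33], [-1.44, 4.58], [0.02, 2.06], [-3.01, 3.01]. Speed limits (rad/s): [2.39, 2.39, 3.01, 3.01, 3.14, 3.14, 3.14].

## Interface

Orientations are given as a rotation vector (axis times angle).
In Python, from workcell import robot gives the robot as it stands. The module is installed in compiled form; this text tells all that it offers.
- The arm moves only by the tool arm_command, never from a script. Its argument "series" is a list of rows, each a list of 3 entries, a list of its own where there are three numbers: the shift along the tool's x, y, z in m, then the turn about the tool's y in rad, then the closure, from 0 (fully open) to 1 (shut). In form: [[[tx, ty, tz], twist, gripper], ...]. A call has exactly 5 rows; each row shifts and turns the commanded pose from where the row before left it, along the tool's axes as they then stand; what a row does not reach is not made up. A row lasts 1/12 s, in which the tool goes at most 41.7 mm and 7.16 degrees, less where a joint would pass 70% of its speed; a pose out of reach is approached as far as the arm can. A call is refused whole if a number of a shift passes 0.0417 or a number of a turn 0.125, either way. A call with a gripper value outside its range is refused whole. The fingers move at their own pace and stop on an object; "squeeze" is the grip in N (left out, the last holds). Time passes only in rows, so rows that do not move let the fingers close, or fill a call up. It gives the time, the measured TCP pose, the force and the opening at its end, in the units of the state.
- robot.state(): the state, without advancing time (a new reading comes with each control period).
- robot.read_camera(name): name is "side" or "top" or "wrist"; returns a dict with "frame" (400x640x3 uint8, red, green, blue), "fov_y" (degrees; the focal length in pixels is half the picture's height over the tangent of half this angle, whatever the lens; pixels are square), "cx", "cy" (the principal point, pixels), "k1" (the pictures are not rectified: a ray, as slopes to the right and down, at radius r is drawn at 1 + k1 r^2 times it, then the intrinsics apply), "origin" and "attitude" of the camera in the world; the wrist camera has in their place "hand_eye" (4x4, takes a point from camera to tool coordinates, whose origin is the TCP and whose axes are the tool frame's). Camera axes: x right, y up, looking along -z (the intrinsics and any distortion apply to the point x, -y, -z); pixel columns grow to the right and rows downward; lengths in m; the calibration is good to about 2 mm. A picture is of the moment at which its call begins: read the wrist's pose just before it. There is no depth.
- robot.close_job(): hands the job in, once; it reports no verdict.
The state is a dict: "time_s": time; "joints": joint angles; "qvel": joint speeds; "tau": joint torques, N m; "eef_pos": TCP position; "tcp_rot": TCP orientation; "contact_force": force on the tool from outside, world axes, zero at the start; "ft_torque": the same for the moment, N m; "width": finger opening in m.
Only numpy, scipy, OpenCV 4.12 (cv2) and the standard library are available. Lean on these libraries where they do the work, as an engineer would, in place of code of your own. Each camera call takes 0.05 s, during which the arm holds its last target. There are 200 camera calls.

## Task

The grey switch box in its tilting bracket stands open and its loose cover lies on the bench. Pick the cover up by its bow handle, tilt it to match the slope of the box's open face, set it into the recess and keep it pressed flush with the rim on its sprung seal, so that the sprung interlock plunger inside stays pushed home; finish while still gripping the handle and holding the cover there, ready for a colleague to put the screws in. Press gently, never with more than 25 N, and do not shift the box's tilt or the other things on the bench.

Things in the scene. Friction and masses are not known exactly. Their poses are not given: they have to be found in the camera images.
- cover: Loose cover: plain aluminium plate 90 (its x) x 70 (its y) x 5 mm, a screw hole in each corner, a black bow handle on top; 0.14 to 0.28 kg. It lies handle up on the bench. Origin: centre of its underside; z points out of the handle side. It is the same either way round (half a turn about z).
- handle (a point): Middle of the handle's straight grip bar, 32 mm above the cover's origin along z; same axes as the cover. The bar runs along y: 62 mm long, 10 mm thick (x) and 10 mm high (z), with 22 mm free between plate and bar. Its two legs, 9 mm wide, stand 26.5 mm either side of the middle.
- switch_box: Grey cast box, 122 (its x) x 104 (y) x 48 mm, open on its z face, hung in a steel U-bracket (black star knobs at both sides). Origin: middle of the pivot axis, 70 mm above the bench. y: level pivot axis; z: normal of the open face, leaning 17 to 36 degrees from straight up, roughly towards the robot; x: up the slope. The tilt is held by clamped friction (4 N m) and must stay.
- seat (a point): Middle of the seated cover's underside, 16 mm from the box's origin along z; same axes as the box. A recess 97 (x) x 77 (y) mm, 5 mm deep to this plane, gives 3.5 mm of play on each side; a flush cover has its top level with the rim. It rests on a sprung rubber-faced frame (opening 80 x 60 mm) that stands 2 mm above this plane: 1 N at first touch, 6 N at flush, firm stop 1.5 mm below.
- low_rim (a point): Middle of the lower outer edge of the box's rim, the edge nearest the robot: 61 mm down the slope (-x) from the box's origin and 21 mm along z. It moves if the box is pushed out of its tilt.
- interlock (a joint): Travel of the interlock's steel plunger, 7 mm thick, which stands up out of the box 22 mm up the slope (+x) from the seat's middle: 0 free, tip 6 mm above the seat plane; 0.006 m with the cover flush. It pushes back along z with 1 N at first touch and 4 N at flush, so an unheld cover is lifted off the seat.
- screwdriver_red: Bystander: screwdriver with a red handle, 199 mm long, lying on the bench behind the cover. Origin: middle, on the bench.
- hex_key: Bystander: black L-shaped hex key, 108 x 41 mm. Origin: middle, on the bench.
- parts_box: Bystander: clear box with screws, lid shut, 79 x 121 x 39 mm. Origin: centre of its underside.
- syringe: Bystander: clear syringe, 123 mm long. Origin: middle, on the bench.
- weight_big: Bystander: brass-coloured calibration weight with a knob, 32 mm across, 34 mm high. Origin: centre of its underside.
- tape_clear: Bystander: roll of tan packing tape lying flat, 72 mm across, 18 mm high. Origin: centre of its underside.

How it is judged:
On the way:
1. the cover is lifted clear of the bench in the gripper (height (world z) of cover above 0.04 m and contact force between the fingers and cover above 0.5 N), for 0.2 s.
At the end, for the whole second after the job is handed in: The cover lies in the recess, handle outward, either way round: underside at most 1.3 mm above the seat plane, parallel within 0.04 rad, turned under 0.12 rad, centred within 6 mm; plunger in by over 4.5 mm; cover at rest, pressing on the box with over 1 N, and the fingers still on it (angle between the z axis of cover and the z axis of seat, either way round below 0.04 rad and angle between the x axis of cover and the x axis of seat, either way round below 0.12 rad and z of cover in the frame of seat between -0.003 and 0.0013 m and x of cover in the frame of seat between -0.006 and 0.006 m and y of cover in the frame of seat between -0.006 and 0.006 m and value of joint interlock above 0.0045 m and contact force between the fingers and cover above 1 N and contact force between cover and switch_box above 1 N and linear speed of cover below 0.02 m/s); the arm keeps its last pose, push and grip.
It fails at once if the cover is pressed on the box with more than 25 N (contact force between cover and switch_box above 25 N).
It fails at once if the box is pushed out of its place or tilt: its lower rim edge moves more than 5 mm (distance of low_rim from where it was at the start of the episode above 0.005 m).
It fails at once if a bystander is moved more than 25 mm (distance of any of screwdriver_red, hex_key, parts_box, syringe, weight_big, tape_clear from where it was at the start of the episode above 0.025 m).
It also fails if it takes over 42 s, if anything falls off the work surface, if the arm or the gripper's body presses on something with over 40 N, if the wrist force passes 120 N, or if a joint passes its speed limit or range.

## Working session

There is one attempt and no reset: what is moved stays moved. The work goes in short steps, Python scripts to look and compute and a tool call to move; the robot and the scene stay as the last step left them, time stands still between calls to the robot, and variables do not carry over. Pictures are saved under pics/ and viewed, about 8 in all and at most 12, crops included, and the job is handed in when it is done.

Besides the shell and the picture viewer there is one more tool, called after ">>>" as name(argument=value, ...), one argument or row to a line, values as JSON. arm_command: Moves the arm, as the interface text tells. Its arguments: {"type":"object","properties":{"series":{"type":"array"},"squeeze":{"type":"number"}},"required":["series"]}

```bash
mkdir -p pics
cat > h.py <<'E'
import numpy as np, cv2
from scipy.spatial.transform import Rotation as R
from workcell import robot
def cam(name):
    s=robot.state(); c=robot.read_camera(name)
    f=200/np.tan(np.radians(c['fov_y'])/2)
    if name=='wrist':
        T=np.eye(4);T[:3,:3]=R.from_rotvec(s['tcp_rot']).as_matrix();T[:3,3]=s['eef_pos']
        M=T@np.array(c['hand_eye'])
    else:
        a=np.array(c['attitude'],float); M=np.eye(4); 
        M[:3,:3]=a if a.shape==(3,3) else R.from_rotvec(a).as_matrix(); M[:3,3]=c['origin']
    return dict(img=c['frame'],f=f,cx=c['cx'],cy=c['cy'],k1=c['k1'],M=M)
def save(c,n): cv2.imwrite('pics/'+n,cv2.cvtColor(c,cv2.COLOR_RGB2BGR))
def crop(c,u0,v0,u1,v1,s,n): save(cv2.resize(c['img'][v0:v1,u0:u1],None,fx=s,fy=s,interpolation=cv2.INTER_CUBIC),n)
def proj(c,P):
    p=(np.atleast_2d(P)-c['M'][:3,3])@c['M'][:3,:3]
    x=p[:,0]/-p[:,2]; y=-p[:,1]/-p[:,2]; k=1+c['k1']*(x*x+y*y)
    return np.c_[c['cx']+c['f']*x*k,c['cy']+c['f']*y*k]
def ray(c,u,v):
    xd=(u-c['cx'])/c['f'];yd=(v-c['cy'])/c['f'];x,y=xd,yd
    for _ in range(30):
        k=1+c['k1']*(x*x+y*y);x,y=xd/k,yd/k
    return c['M'][:3,3],c['M'][:3,:3]@np.array([x,-y,-1])
def onz(c,u,v,z):
    o,d=ray(c,u,v); return o+d*(z-o[2])/d[2]
def tcp():
    s=robot.state(); return np.array(s['eef_pos']),R.from_rotvec(s['tcp_rot']).as_matrix()
E
python3 - <<'E'
from h import *
import pickle
s=robot.state();print(s, robot.tips_ahead)
for n in('side','top','wrist'):
    r=robot.read_camera(n); print({k:v for k,v in r.items() if k!='frame'})
C={n:cam(n) for n in('side','top','wrist')}
pickle.dump(C,open('c0.pkl','wb'))
for n in C: save(C[n]['img'],n+'0.png')
E
```

```text
{'time_s': 0.0, 'joints': array([ 1.10711332,  0.38427068,  0.0163926 ,  1.37115212, -0.0063046 ,
        1.38819574, -0.04651935]), 'qvel': array([-0.00055085,  0.00059287,  0.00076006,  0.00081044, -0.00047283,
       -0.0003749 ,  0.00053786]), 'tau': array([-3.94109256e-04, -6.27596569e+01,  8.43838770e-01, -3.71818006e+01,
        1.65301468e-02,  1.39715421e-02, -1.76641106e-05]), 'eef_pos': array([ 0.24368   , -0.57503172,  0.24725963]), 'tcp_rot': array([-1.37148502,  0.91032481, -0.90757718]), 'contact_force': array([ 0.26095493,  0.16029831, -0.60958174]), 'ft_torque': array([ 0.0193801 ,  0.01769326, -0.02231761]), 'width': 0.08535315400349815} 0.017
{'fov_y': 56.311297914246005, 'cx': 322.1366375392069, 'cy': 204.82883851544398, 'k1': 0.0267998416277877, 'origin': array([ 0.30392582, -0.9560021 ,  0.5793805 ]), 'attitude': array([ 0.92106287, -0.11476794, -0.23509975])}
{'fov_y': 48.810312959745104, 'cx': 319.50010712756045, 'cy': 190.90548202929855, 'k1': 0.037444308662049765, 'origin': array([ 0.4068943 , -0.27158696,  1.23117044]), 'attitude': array([ 0.04034262, -0.04930182, -1.5524863 ])}
{'fov_y': 60.23334436898793, 'cx': 314.6238285047785, 'cy': 201.1707605526495, 'k1': -0.06884698025794533, 'hand_eye': array([[ 9.99999679e-01, -8.00838135e-04, -1.72534003e-05,
         5.63069962e-04],
       [ 2.02202010e-04,  2.73212411e-01, -9.61953709e-01,
        -1.25895509e-01],
       [ 7.75083057e-04,  9.61953396e-01,  2.73212486e-01,
         7.01432972e-02],
       [ 0.00000000e+00,  0.00000000e+00,  0.00000000e+00,
         1.00000000e+00]])}
```

View pics/top0.png

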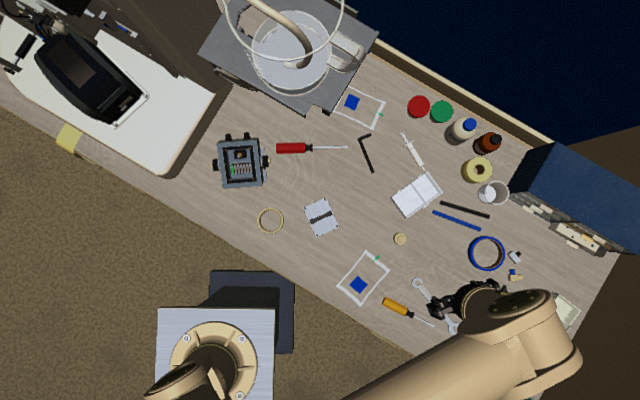

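View pics/side0.png

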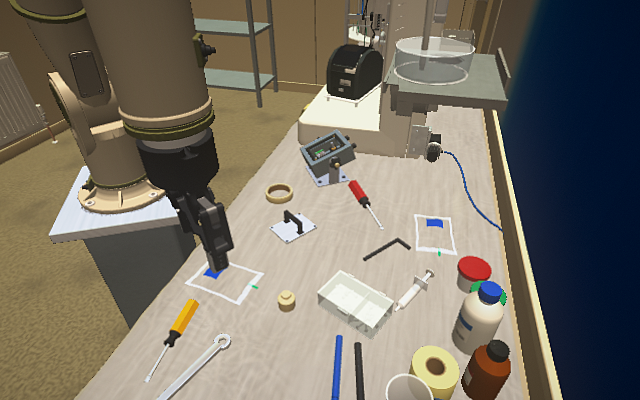

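Both views show the cover (top ≈(320,217), side ≈(293,227)) and the box (top ≈(240,163), side ≈(328,150)). I'll enlarge both.

Run:
```python
from h import *
import pickle
C=pickle.load(open('c0.pkl','rb'))
crop(C['top'],200,125,350,245,5,'topc.png'); crop(C['side'],260,120,380,245,4.8,'sidec.png')
for u,v in[(320,217),(240,163)]: print(onz(C['top'],u,v,.01 if u>300 else .09))
```

```text
[ 0.40465285 -0.28061147  0.01      ]
[ 0.54114146 -0.06988997  0.09      ]
```

View pics/topc.png

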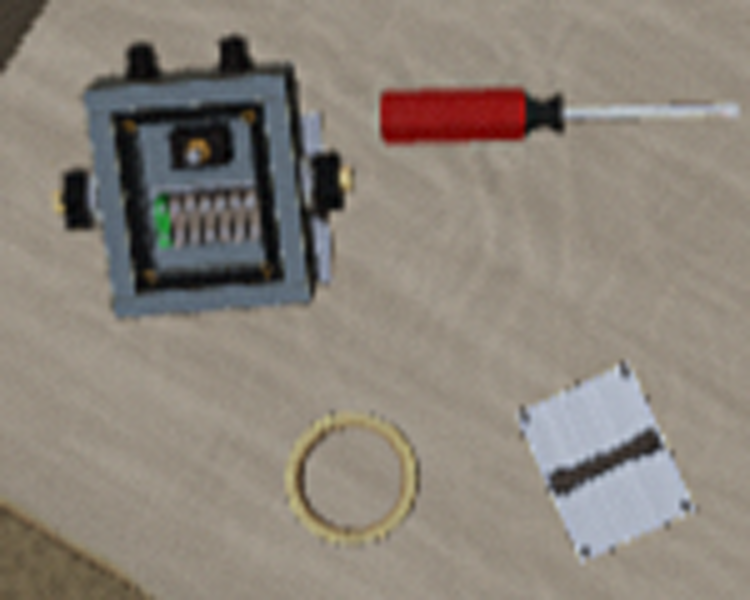

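View pics/sidec.png

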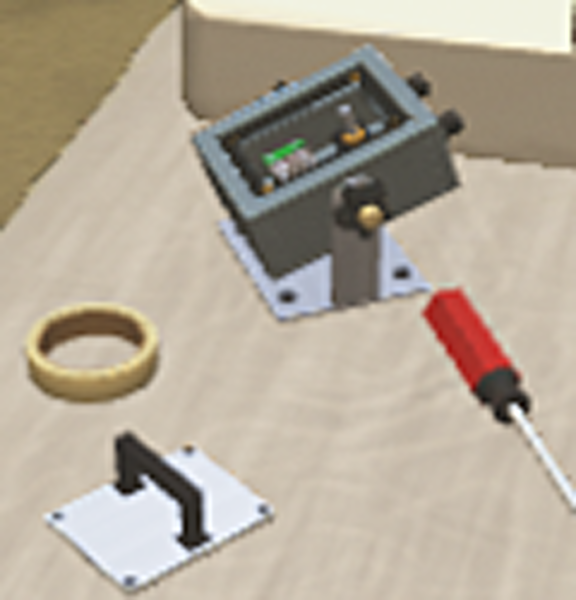

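The crops give me rim corners and cover plate corners in both views, so I can fit both poses.

```bash
cat > fit.py <<'E'
from h import *
import pickle
from scipy.optimize import least_squares
C=pickle.load(open('c0.pkl','rb'))
t=lambda a:(np.array(a)+.5)/5-.5+[200,125]
s=lambda a:(np.array(a)+.5)/4.8-.5+[260,120]
cor=lambda a,b,z:np.array([[a,b,z],[a,-b,z],[-a,-b,z],[-a,b,z]])
def boxR(yaw,tilt): return R.from_euler('ZY',[yaw,-tilt]).as_matrix()
Bt,Bs=t([(85,87),(292,65),(312,300),(118,318)]),s([(370,45),(440,120),(250,213),(195,138)])
# inner recess edges top only as check
def fb(p):
    P=cor(.061,.052,.021)@boxR(p[2],p[3]).T+[p[0],p[1],.07]
    return np.r_[(proj(C['top'],P)-Bt).ravel(),(proj(C['side'],P)-Bs).ravel()]
r=least_squares(fb,[.54,-.07,0,.45]);print('box',r.x,np.degrees(r.x[2:]));print(r.fun.reshape(-1,2).round(1))
# cover: y-axis along handle; corners +x+y,+x-y,-x-y,-x+y with x up-left... 
Ct,Cs=t([(520,408),(627,362),(692,508),(585,560)]),s([(190,440),(273,515),(130,592),(45,518)])
def fc(p):
    P=cor(.045,.035,.005)@R.from_euler('z',p[2]).as_matrix().T+[p[0],p[1],0]
    return np.r_[(proj(C['top'],P)-Ct).ravel(),(proj(C['side'],P)-Cs).ravel()]
q=least_squares(fc,[.40,-.28,.4]);print('cover',q.x,np.degrees(q.x[2]));print(q.fun.reshape(-1,2).round(1))
E
python3 fit.py
python3 - <<'E'
from h import *
p,M=tcp();print(M.round(3))
E
```

```text
box [ 0.54619092 -0.06866826  0.1042608   0.31907109] [ 5.97370369 18.28142678]
[[-0.3 -0.1]
 [-1.   0.9]
 [ 0.5 -0. ]
 [-0.2 -0.3]
 [ 0.8 -0. ]
 [ 1.1  0.5]
 [-0.3  1.5]
 [-0.8 -0.6]]
cover [ 0.40546743 -0.28276889  0.44279192] 25.3701083848035
[[-1.   0.9]
 [ 0.6 -0.2]
 [ 1.   0.1]
 [-0.6  0.2]
 [ 0.3  1. ]
 [ 0.8 -0.7]
 [-0.4 -0.2]
 [ 0.1 -0.2]]
[[ 0.39  -0.     0.921]
 [-0.921  0.001  0.39 ]
 [-0.001 -1.     0.   ]]
```

Fits are good to about 1 px. Cover at (0.405, -0.283), yaw 25.4°; box at (0.546, -0.069), yaw 6°, tilt about 18°. The moves only allow twist about the tool's y, so the tool can't tilt. I'll grip the bar across its ends, with the jaws along cover y, so the cover can pivot in the pads and align itself to the slope. Next I move above the cover.

>>> arm_command(
  series=[
    [[-0.0206,0.012,0.0262],0,0],
    [[-0.0206,0.012,0.0262],0,0],
    [[-0.0206,0.012,0.0262],0,0],
    [[-0.0206,0.012,0.0262],0,0],
    [[-0.0206,0.012,0.0262],0,0],
  ],
  squeeze=20,
)

```text
time_s: 0.72
eef_pos: [0.3248, -0.428, 0.1878]
tcp_rot: [-1.373, 0.909, -0.909]
contact_force: [1.3, -0.5, 0.6]
width: 0.0853
```

>>> arm_command(
  series=[
    [[-0.0206,0.012,0.0262],0,0],
    [[-0.0206,0.012,0.0262],0,0],
    [[-0.0206,0.012,0.0262],0,0],
    [[-0.0206,0.012,0.0262],0,0],
    [[-0.0206,0.012,0.0262],-0.04,0],
  ],
)

```text
time_s: 1.13
eef_pos: [0.4053, -0.2821, 0.128]
tcp_rot: [-1.386, 0.879, -0.88]
contact_force: [0.8, 0.2, 0.1]
width: 0.0855
```

>>> arm_command(
  series=[
    [[0,0,0],0,0],
    [[0,0,0],0,0],
    [[0,0,0],0,0],
    [[0,0,0],0,0],
    [[0,0,0],0,0],
  ],
)

```text
time_s: 1.55
eef_pos: [0.4043, -0.285, 0.1287]
tcp_rot: [-1.386, 0.88, -0.881]
contact_force: [-0.6, -0.2, -0.8]
width: 0.085
```

Run:
```python
from h import *
import pickle
c=cam('wrist');pickle.dump(c,open('c1.pkl','wb'));save(c['img'],'w1.png')
p,M=tcp();print(p,M.round(3),robot.state()['width'],robot.tips_ahead)
T=np.array([.4055,-.2828]);Rc=R.from_euler('z',.4428).as_matrix()
P=np.array([[a,b,.005] for a in(.045,-.045) for b in(.035,-.035)]+[[0,.031,.037],[0,-.031,.037]])@Rc.T+[*T,0]
print(proj(c,P).round(0).tolist())
```

```text
[ 0.4042813  -0.28479893  0.12864813] [[ 0.425  0.     0.905]
 [-0.905 -0.001  0.425]
 [ 0.001 -1.     0.   ]] 0.08554756483590752 0.017
[[263.0, 137.0], [360.0, 137.0], [268.0, 253.0], [357.0, 253.0], [265.0, 210.0], [358.0, 210.0]]
```

View pics/w1.png

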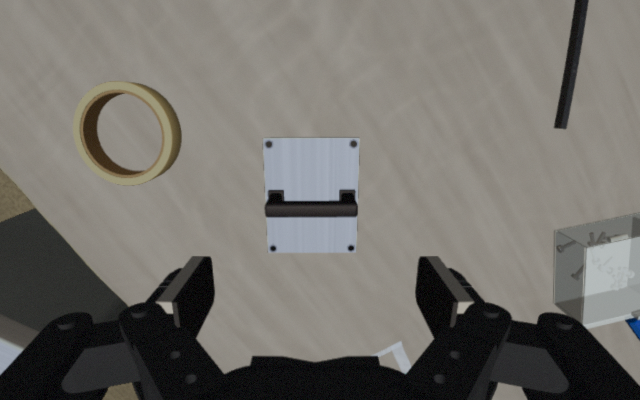

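Wrist picture: cover plate at (263..360, 137..253) and bar at v≈209, both within 1 px of the prediction. Pads visible with tips near (212,258) and (418,258). Next: how far ahead do the open tips really reach?

Run:
```python
from h import *
import pickle
c=pickle.load(open('c1.pkl','rb'));p,M=tcp()
for y in(.017,.01,.004,0,-.005,-.02):
    print(y,proj(c,np.array([[-.0427,y,z] for z in(.011,-.011)])@M.T+p).round(0).tolist())
```

```text
0.017 [[218.0, 241.0], [222.0, 284.0]]
0.01 [[213.0, 247.0], [218.0, 292.0]]
0.004 [[209.0, 253.0], [214.0, 299.0]]
0 [[206.0, 257.0], [211.0, 305.0]]
-0.005 [[203.0, 262.0], [208.0, 311.0]]
-0.02 [[189.0, 281.0], [196.0, 335.0]]
```

>>> arm_command(
  series=[
    [[-0.0013,0.022,0.002],0,0],
    [[0,0.022,0],0,0],
    [[0,0.022,0],0,0],
    [[0,0.02,0],0,0],
    [[0,0.0147,0],0,0],
  ],
)

```text
time_s: 2.02
eef_pos: [0.405, -0.282, 0.0261]
tcp_rot: [-1.386, 0.881, -0.879]
contact_force: [-0.8, 0.7, 0.6]
width: 0.0853
```

>>> arm_command(
  series=[
    [[0,0,0],0,0],
    [[0,0,0],0,0.2],
    [[0,0,0],0,0.4],
    [[0,0,0],0,0.5],
    [[0,0,0],0,0.6],
  ],
  squeeze=20,
)

```text
time_s: 2.43
eef_pos: [0.4067, -0.2822, 0.0289]
tcp_rot: [-1.386, 0.877, -0.881]
contact_force: [0.1, -0.9, 2.7]
width: 0.0611
```

>>> arm_command(
  series=[
    [[0,0,0],0,0.6],
    [[0,0,0],0,0.6],
    [[0,0,0],0,0.6],
    [[0,0,0],0,0.6],
    [[0,0,0],0,0.6],
  ],
)

```text
time_s: 2.85
eef_pos: [0.4067, -0.2822, 0.0289]
tcp_rot: [-1.386, 0.877, -0.881]
contact_force: [-1.2, -1.3, 7.4]
width: 0.0614
```

Run:
```python
from h import *
import pickle
c=cam('wrist');pickle.dump(c,open('c2.pkl','wb'));crop(c,140,100,480,355,2.3,'w2.png')
s=robot.state();print(s['eef_pos'],s['width'],s['contact_force'])
```

```text
[ 0.40668321 -0.28223364  0.02886643] 0.06116684085968296 [-0.97638633  0.44961529  6.54998749]
```

View pics/w2.png

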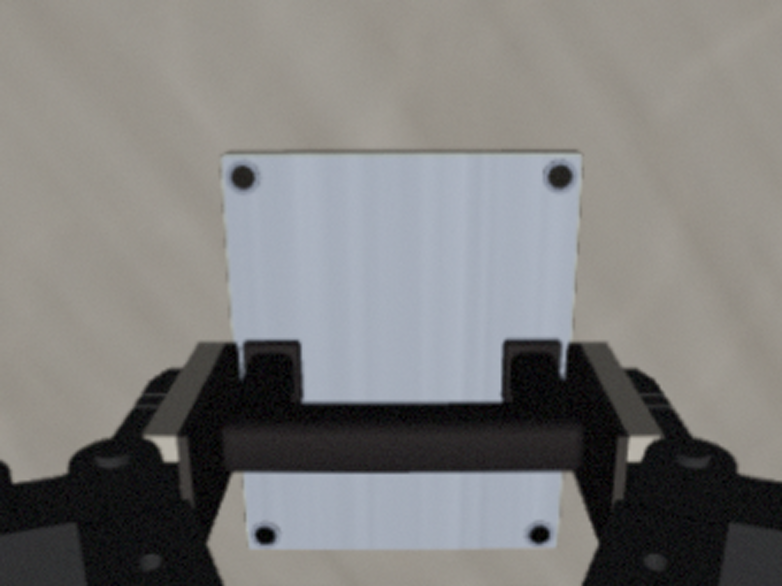

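The grip is good: pads sit squarely on both bar ends, and the bar is centred at crop (400,445). Lift, then check that the cover follows.

>>> arm_command(
  series=[
    [[0,-0.01,0],0,0.6],
    [[0,-0.025,0],0,0.6],
    [[0,-0.035,0],0,0.6],
    [[0,-0.035,0],0,0.6],
    [[0,-0.025,0],0,0.6],
  ],
)

```text
time_s: 3.32
eef_pos: [0.4064, -0.2815, 0.1611]
tcp_rot: [-1.386, 0.876, -0.88]
contact_force: [1.3, -1.1, -2.5]
width: 0.0616
```

>>> arm_command(
  series=[
    [[-0.0211,-0.005,0.0159],0,0.6],
    [[-0.0211,-0.005,0.0159],0,0.6],
    [[-0.0211,-0.005,0.0159],0,0.6],
    [[-0.0211,-0.005,0.0159],0,0.6],
    [[-0.0211,-0.005,0.0159],0,0.6],
  ],
)

```text
time_s: 3.73
eef_pos: [0.4325, -0.1507, 0.1834]
tcp_rot: [-1.386, 0.879, -0.879]
contact_force: [0.8, -0.8, -2.8]
width: 0.0616
```

>>> arm_command(
  series=[
    [[-0.0211,-0.005,0.0159],0,0.6],
    [[-0.0211,-0.005,0.0159],0,0.6],
    [[-0.0211,-0.005,0.0159],0.1,0.6],
    [[0,0,0],0.12,0.6],
    [[0,0,0],0.118,0.6],
  ],
)

```text
time_s: 4.15
eef_pos: [0.4491, -0.0723, 0.1985]
tcp_rot: [-1.255, 1.134, -1.135]
contact_force: [-0.1, -0.1, -2.7]
width: 0.0619
```

>>> arm_command(
  series=[
    [[0,0,0],0,0.6],
    [[0,0,0],0,0.6],
    [[0,0,0],0,0.6],
    [[0,0,0],0,0.6],
    [[0,0,0],0,0.6],
  ],
)

```text
time_s: 4.57
eef_pos: [0.4488, -0.0748, 0.1976]
tcp_rot: [-1.257, 1.132, -1.132]
contact_force: [-0.2, 0.5, -2.6]
width: 0.0616
```

Run:
```python
from h import *
import pickle
c=cam('wrist');pickle.dump(c,open('c3.pkl','wb'));save(cv2.resize(c['img'],None,fx=1.25,fy=1.25),'w3.png')
p,M=tcp();s=robot.state();print(p,M.round(3),s['width'],s['contact_force'])
b=[.54619,-.06867];Rb=R.from_euler('ZY',[.10426,-.319]).as_matrix()
P=np.array([[a,q,.021] for a,q in((.061,.052),(.061,-.052),(-.061,-.052),(-.061,.052))])@Rb.T+[*b,.07]
print((proj(c,P)*1.25).round(0).tolist())
```

```text
[ 0.44888754 -0.07479018  0.19759536] [[ 0.104 -0.     0.995]
 [-0.995  0.     0.104]
 [-0.    -1.    -0.   ]] 0.06131833737110867 [ 1.20311754 -0.00611413 -2.75735726]
[[285.0, -49.0], [518.0, -48.0], [488.0, 195.0], [311.0, 195.0]]
```

View pics/w3.png

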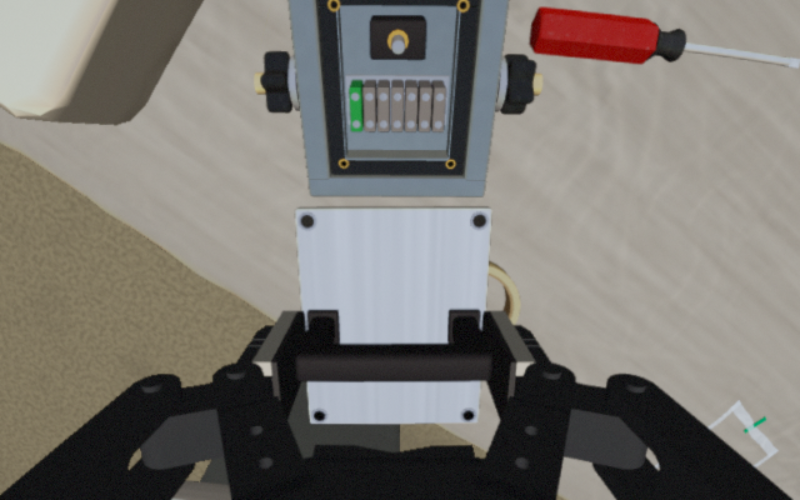

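Picture: cover held level and centred, plate corners (297,209),(490,208),(479,423),(310,423). The box's low rim corners (310,195),(487,195) match the prediction. Plunger tip ≈(398,42). I'll refine the box fit and the cover-in-hand pose.

```bash
cat >> fit.py <<'E'
print('-----')
c=pickle.load(open('c3.pkl','rb'))
w=lambda a:(np.array(a,float)+.5)/1.25-.5
Wl=w([(487,195),(310,195),(398,42)])
def fb2(p):
    Rb=boxR(p[2],p[3]); L=np.array([[-.061,-.052,.021],[-.061,.052,.021],[.022,0,.022]])@Rb.T+[p[0],p[1],.07]
    return np.r_[fb(p),2*(proj(c,L)-Wl).ravel()]
r=least_squares(fb2,r.x);b=r.x;print('box',b,np.degrees(b[2:]));print(r.fun.reshape(-1,2)[-3:].round(1)/2)
T=c['M']@np.linalg.inv(np.array(robot.read_camera('wrist')['hand_eye']))
Wc=w([(297,209),(490,208),(479,423),(310,423)])
def fh(h): # cover origin in tool frame, yaw, tilt ; cover x->tool z, y->-tool x, z->-tool y
    A=np.array([[0,-1,0],[0,0,-1],[1,0,0]],float)@R.from_euler('zy',[h[3],-h[4]]).as_matrix()
    P=cor(.045,.035,.005)@A.T+h[:3]
    return (proj(c,P@T[:3,:3].T+T[:3,3])-Wc).ravel()
h=least_squares(fh,[0,.029,0,0,0]).x
print('hand',h.round(4),fh(h).round(1))
h2=least_squares(lambda x:fh([x[0],.0289,x[1],x[2],x[3]]),[0,0,0,0]).x;print(h2.round(4))
E
python3 fit.py | sed -n '/-----/,$p'
```

```text
-----
box [ 0.54633462 -0.06742697  0.10929654  0.31055142] [ 6.26223047 17.79328581]
[[-0.3  -0.25]
 [-0.05  0.3 ]
 [ 0.45 -0.  ]]
hand [ 0.0006  0.0315 -0.0023  0.005  -0.0309] [-0.1 -0.2  0.1 -0.1 -0.6 -0.1  0.5  0.4]
[ 0.0006 -0.0014  0.0051 -0.0037]
```

>>> arm_command(
  series=[
    [[0.0005,0,0.0156],0,0.6],
    [[0.0005,0,0.0156],0,0.6],
    [[0.0005,0.003,0.0156],0,0.6],
    [[0.0005,0.006,0.0156],0,0.6],
    [[0.0003,0.012,0.0154],-0.004,0.6],
  ],
)

```text
time_s: 5.08
eef_pos: [0.5282, -0.0691, 0.1775]
tcp_rot: [-1.256, 1.128, -1.131]
contact_force: [-0.0, -0.1, -2.8]
width: 0.0613
```

>>> arm_command(
  series=[
    [[0,0.014,0],0,0.6],
    [[0,0.014,0],0,0.6],
    [[0,0.0096,0],0,0.6],
    [[0,0,0],0,0.6],
    [[0,0,0],0,0.6],
  ],
)

```text
time_s: 5.5
eef_pos: [0.5263, -0.0689, 0.1388]
tcp_rot: [-1.258, 1.131, -1.129]
contact_force: [0.4, -0.4, -1.9]
width: 0.0616
```

```bash
cat >> h.py <<'E'
def rep():
    s=robot.state();p,M=tcp();t,yaw=.314,.1093
    F=np.array([np.cos(yaw),np.sin(yaw),0]);L=np.array([-np.sin(yaw),np.cos(yaw),0]);U=np.array([0,0,1.])
    bar=p+M@[.0006,-.003,-.0014]-[.5463,-.0674,.07]
    n=-np.sin(t)*F+np.cos(t)*U;x=np.cos(t)*F+np.sin(t)*U
    print('bar XYZ mm',(1e3*np.array([bar@x,bar@L,bar@n])).round(1),'yaw err',round(np.arctan2(M[1,2],M[0,2])-yaw,3),'F n,x',(np.array(s['contact_force'])@np.c_[n,x]).round(1),'w',round(s['width'],4),'t',s['time_s'])
E
python3 - <<'E'
from h import *
rep()
c=cam('wrist');d=cam('side')
a=cv2.resize(c['img'][0:350,160:480],None,fx=1.2,fy=1.2);b=cv2.resize(d['img'][100:205,270:385],None,fx=3.6,fy=3.6)
o=np.zeros((420,800,3),np.uint8);o[:,:384]=a;o[:378,386:800]=b[:378,:414];save(o,'m4.png')
E
```

```text
bar XYZ mm [ 1.7  0.1 74.9] yaw err -0.002 F n,x [-1.9 -0.3] w 0.0616 t 5.5
```

View pics/m4.png

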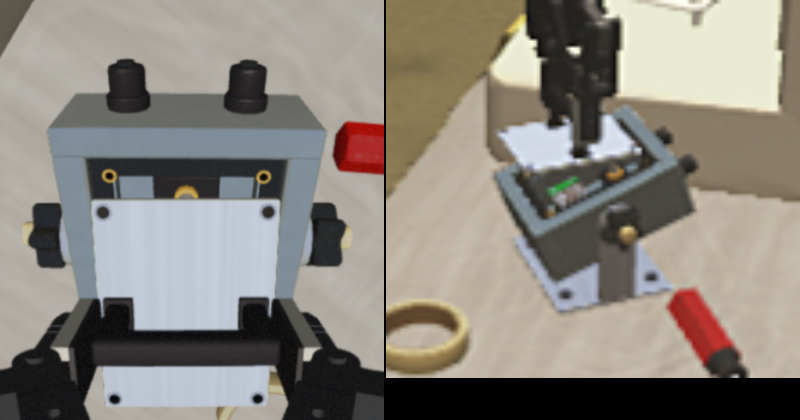

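The cover is above the recess and centred: it spans u 93–280 and the recess 90–285. It's level, with its far edge about to enter first. I descend along the face normal, watching the force.

>>> arm_command(
  series=[
    [[0,0.0038,0.0012],0,0.6],
    [[0,0.0038,0.0012],0,0.6],
    [[0,0.0019,0.0006],0,0.6],
    [[0,0.0014,0.0005],0,0.6],
    [[0,0,0],0,0.6],
  ],
)

```text
time_s: 6.02
eef_pos: [0.53, -0.0685, 0.1279]
tcp_rot: [-1.258, 1.13, -1.13]
contact_force: [-0.7, 0.4, -1.3]
width: 0.0615
```

>>> arm_command(
  series=[
    [[0,0.0005,0.0002],0,0.6],
    [[0,0.0005,0.0002],0,0.6],
    [[0,0.0005,0.0002],0,0.6],
    [[0,0.0005,0.0002],0,0.6],
    [[0,0,0],0,0.6],
  ],
)

```text
time_s: 6.43
eef_pos: [0.5307, -0.0684, 0.1262]
tcp_rot: [-1.258, 1.13, -1.13]
contact_force: [-4.3, -0.1, 3.2]
width: 0.0613
```

```bash
python3 -c "
from h import *
rep()"
```

```text
bar XYZ mm [ 2.1  0.1 61.6] yaw err -0.003 F n,x [ 4.4 -3.1] w 0.0613 t 6.4333
```

>>> arm_command(
  series=[
    [[0,0.0005,0.0001],0,0.6],
    [[0,0.0005,0.0001],0,0.6],
    [[0,0.0005,0.0001],0,0.6],
    [[0,0.0005,0.0001],0,0.6],
    [[0,0,0],0,0.6],
  ],
)

```text
time_s: 6.85
eef_pos: [0.531, -0.0684, 0.1244]
tcp_rot: [-1.258, 1.13, -1.13]
contact_force: [-6.4, -0.3, 4.9]
width: 0.0612
```

```bash
python3 -c "
from h import *
rep()"
```

```text
bar XYZ mm [ 1.9  0.1 59.7] yaw err -0.003 F n,x [ 6.6 -4.6] w 0.0612 t 6.85
```

>>> arm_command(
  series=[
    [[0,0.0005,0.0001],0,0.6],
    [[0,0.0005,0.0001],0,0.6],
    [[0,0.0005,0.0001],0,0.6],
    [[0,0.0005,0.0001],0,0.6],
    [[0,0,0],0,0.6],
  ],
)

```text
time_s: 7.27
eef_pos: [0.531, -0.0684, 0.1226]
tcp_rot: [-1.259, 1.131, -1.13]
contact_force: [-9.6, -0.5, 9.5]
width: 0.0617
```

Run:
```python
from h import *
rep()
c=cam('wrist');d=cam('side')
a=cv2.resize(c['img'][0:350,160:480],None,fx=1.2,fy=1.2);b=cv2.resize(d['img'][100:205,270:385],None,fx=3.6,fy=3.6)
o=np.zeros((420,800,3),np.uint8);o[:,:384]=a;o[:378,386:800]=b[:378,:414];save(o,'m5.png')
```

```text
bar XYZ mm [ 1.2  0.1 58. ] yaw err -0.003 F n,x [12.  -6.2] w 0.0617 t 7.2667
```

View pics/m5.png

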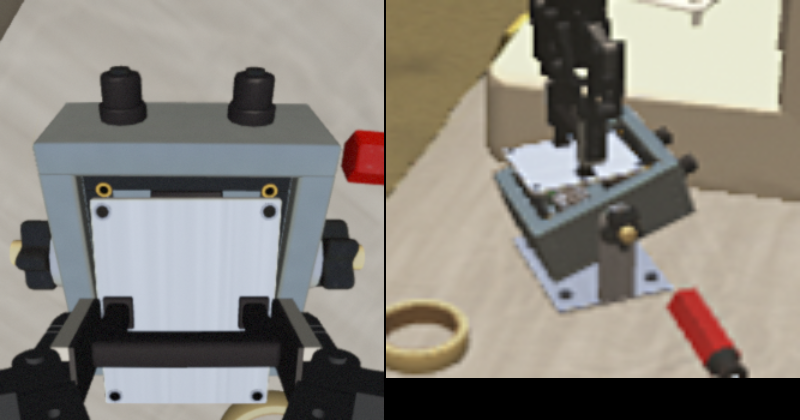

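Picture: the far edge is in the recess, but the cover is still almost level (plate v 199–403 in the wrist view). Friction at the far edge (-5 N along x) is cancelling the turning torque. I'll back off a little, shift about 9 mm up the slope and then press while dragging down-slope, so the edge friction helps the cover pivot.

>>> arm_command(
  series=[
    [[0,-0.003,-0.001],0,0.6],
    [[0,-0.0027,-0.0009],0,0.6],
    [[0,-0.0015,0.0045],0,0.6],
    [[0,-0.0014,0.0045],0,0.6],
    [[0,0,0],0,0.6],
  ],
)

```text
time_s: 7.78
eef_pos: [0.5393, -0.0676, 0.1307]
tcp_rot: [-1.258, 1.13, -1.13]
contact_force: [-1.2, -0.9, -1.6]
width: 0.0612
```

```bash
python3 -c "
from h import *
rep()"
```

```text
bar XYZ mm [11.7 -0.  63.2] yaw err -0.003 F n,x [-1.2 -1.7] w 0.0612 t 7.7833
```

>>> arm_command(
  series=[
    [[0,0.0014,0.0005],0,0.6],
    [[0,0.0009,0.0001],0,0.6],
    [[0,0.0007,-0.0005],0,0.6],
    [[0,0.0007,-0.0005],0,0.6],
    [[0,0.0007,-0.0005],0,0.6],
  ],
)

```text
time_s: 8.2
eef_pos: [0.5384, -0.0675, 0.1267]
tcp_rot: [-1.257, 1.129, -1.131]
contact_force: [-1.9, 0.4, 2.9]
width: 0.0615
```

>>> arm_command(
  series=[
    [[0,0.0007,-0.0005],0,0.6],
    [[0,0.0007,-0.0005],0,0.6],
    [[0,0.0007,-0.0005],0,0.6],
    [[0,0,0],0,0.6],
    [[0,0,0],0,0.6],
  ],
)

```text
time_s: 8.62
eef_pos: [0.5368, -0.0678, 0.1244]
tcp_rot: [-1.257, 1.129, -1.131]
contact_force: [0.6, -0.6, 2.6]
width: 0.0613
```

```bash
python3 -c "
from h import *
rep()"
```

```text
bar XYZ mm [ 7.4  0.1 57.9] yaw err -0.002 F n,x [2.3 1.3] w 0.0613 t 8.6167
```

>>> arm_command(
  series=[
    [[0,0.0009,-0.0003],0,0.6],
    [[0,0.0009,-0.0003],0,0.6],
    [[0,0.0009,-0.0003],0,0.6],
    [[0,0.0009,-0.0003],0,0.6],
    [[0,0,0],0,0.6],
  ],
)

```text
time_s: 9.03
eef_pos: [0.5349, -0.068, 0.1204]
tcp_rot: [-1.258, 1.13, -1.13]
contact_force: [-0.0, -0.7, 3.2]
width: 0.0613
```

Run:
```python
from h import *
rep()
c=cam('wrist');d=cam('side')
a=cv2.resize(c['img'][0:350,160:480],None,fx=1.2,fy=1.2);b=cv2.resize(d['img'][100:205,270:385],None,fx=3.6,fy=3.6)
o=np.zeros((420,800,3),np.uint8);o[:,:384]=a;o[:378,386:800]=b[:378,:414];save(o,'m6.png')
```

```text
bar XYZ mm [ 4.4  0.1 54.7] yaw err -0.002 F n,x [3.1 0.9] w 0.0613 t 9.0333
```

View pics/m6.png

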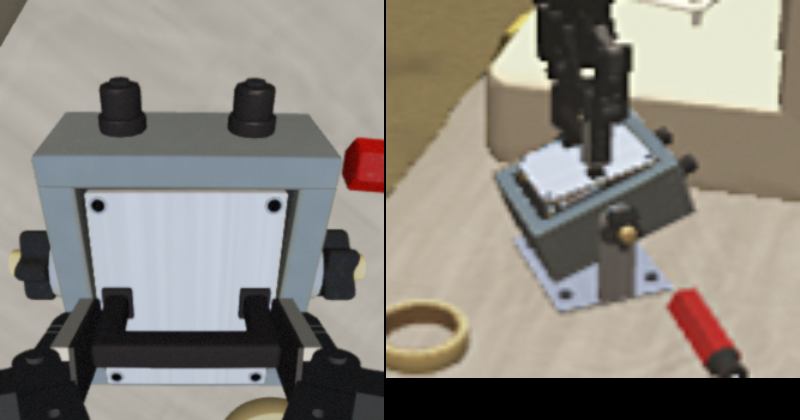

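It works: the cover has turned with only about 6 N. In the wrist view the plate's foreshortening has changed, and the side view shows it nearly parallel with its far edge at the high wall. Continue.

>>> arm_command(
  series=[
    [[0,0.001,-0.0002],0,0.6],
    [[0,0.001,-0.0002],0,0.6],
    [[0,0.001,-0.0002],0,0.6],
    [[0,0.001,-0.0002],0,0.6],
    [[0,0,0],0,0.6],
  ],
)

```text
time_s: 9.55
eef_pos: [0.5339, -0.0681, 0.1162]
tcp_rot: [-1.258, 1.131, -1.13]
contact_force: [-3.4, 0.3, 4.4]
width: 0.0611
```

```bash
python3 -c "
from h import *
rep()"
```

```text
bar XYZ mm [ 2.1  0.1 51.1] yaw err -0.003 F n,x [ 5.2 -1.9] w 0.0611 t 9.55
```

>>> arm_command(
  series=[
    [[0,0.0006,-0.0001],0,0.6],
    [[0,0.0006,0],0,0.6],
    [[0,0.0006,0],0,0.6],
    [[0,0,0],0,0.6],
    [[0,0,0],0,0.6],
  ],
)

```text
time_s: 9.97
eef_pos: [0.5337, -0.0681, 0.1146]
tcp_rot: [-1.259, 1.131, -1.13]
contact_force: [-4.3, 0.5, 5.2]
width: 0.0616
```

```bash
python3 -c "
from h import *
rep()"
```

```text
bar XYZ mm [ 1.3  0.1 49.6] yaw err -0.003 F n,x [ 6.2 -2.4] w 0.0616 t 9.9667
```

>>> arm_command(
  series=[
    [[0,0.0006,0.0001],0,0.6],
    [[0,0.0006,0.0001],0,0.6],
    [[0,0,0],0,0.6],
    [[0,0,0],0,0.6],
    [[0,0,0],0,0.6],
  ],
)

```text
time_s: 10.38
eef_pos: [0.5335, -0.0681, 0.1132]
tcp_rot: [-1.259, 1.132, -1.129]
contact_force: [-6.5, 0.3, 6.1]
width: 0.0618
```

Run:
```python
from h import *
rep()
import pickle
c=cam('wrist');d=cam('side');pickle.dump((c,d),open('c7.pkl','wb'))
a=cv2.resize(c['img'][110:340,215:425],None,fx=1.8,fy=1.8);b=cv2.resize(d['img'][115:185,290:365],None,fx=5.5,fy=5.5)
o=np.zeros((420,800,3),np.uint8);o[:a.shape[0],:a.shape[1]]=a;o[:b.shape[0],385:385+b.shape[1]]=b;save(o,'m7.png')
```

```text
bar XYZ mm [ 0.8  0.1 48.4] yaw err -0.003 F n,x [ 7.8 -4.3] w 0.0618 t 10.3833
```

View pics/m7.png

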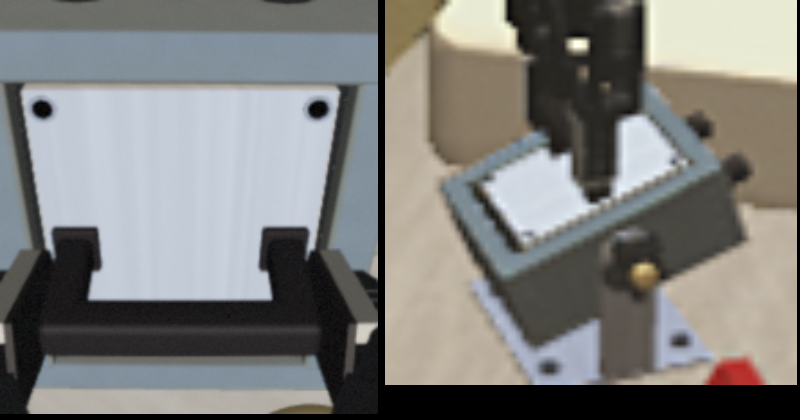

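Picture: the cover lies in the recess, its far edge touching the high wall (crop v≈87), with a gap left at the low side. The -x force confirms wall contact. I drag it about 2 mm down the slope, then press.

>>> arm_command(
  series=[
    [[0,0.0002,-0.0007],0,0.6],
    [[0,0.0002,-0.0007],0,0.6],
    [[0,0.0002,-0.0007],0,0.6],
    [[0,0,0],0,0.6],
    [[0,0,0],0,0.6],
  ],
)

```text
time_s: 10.9
eef_pos: [0.533, -0.0682, 0.1134]
tcp_rot: [-1.257, 1.129, -1.131]
contact_force: [-0.7, -0.8, 5.1]
width: 0.0611
```

```bash
python3 -c "
from h import *
rep()"
```

```text
bar XYZ mm [ 0.3  0.1 48.7] yaw err -0.002 F n,x [5.1 0.8] w 0.0611 t 10.9
```

>>> arm_command(
  series=[
    [[0,0.0002,-0.0005],0,0.6],
    [[0,0.0002,-0.0005],0,0.6],
    [[0,0.0008,-0.0002],0,0.6],
    [[0,0.0007,0.0002],0,0.6],
    [[0,0,0],0,0.6],
  ],
)

```text
time_s: 11.32
eef_pos: [0.5332, -0.0682, 0.1124]
tcp_rot: [-1.255, 1.127, -1.132]
contact_force: [1.3, -0.3, 8.9]
width: 0.0613
```

```bash
python3 -c "
from h import *
rep()"
```

```text
bar XYZ mm [ 0.2  0.1 47.6] yaw err -0.002 F n,x [8.1 4. ] w 0.0613 t 11.3167
```

>>> arm_command(
  series=[
    [[0,0.0007,0.0003],0,0.6],
    [[0,0.0007,0.0003],0,0.6],
    [[0,0.0004,0.0003],0,0.6],
    [[0,0,0],0,0.6],
    [[0,0,0],0,0.6],
  ],
)

```text
time_s: 11.73
eef_pos: [0.5337, -0.0681, 0.1112]
tcp_rot: [-1.256, 1.127, -1.132]
contact_force: [-4.9, 1.0, 15.0]
width: 0.0612
```

Run:
```python
from h import *
rep()
import pickle
c=cam('wrist');d=cam('side');pickle.dump((c,d),open('c8.pkl','wb'))
a=cv2.resize(c['img'][110:350,210:430],None,fx=2.5,fy=2.5);b=cv2.resize(d['img'][125:175,290:365],None,fx=3.2,fy=3.2,interpolation=cv2.INTER_CUBIC)
o=np.zeros((600,800,3),np.uint8);o[:,:550]=a;o[:160,555:795]=b
save(o,'m8.png')
# predicted cover (top plane) corners for tilt offsets, seated at TCP-derived bar
p,M=tcp();t,yaw=.314,.1093
F=np.array([np.cos(yaw),np.sin(yaw),0]);L=np.array([-np.sin(yaw),np.cos(yaw),0]);U=np.array([0,0,1.])
for dt in(-.06,-.03,0,.03):
  for x0 in (0,.003):
    n=-np.sin(t+dt)*F+np.cos(t+dt)*U;x=np.cos(t+dt)*F+np.sin(t+dt)*U
    nb=-np.sin(t)*F+np.cos(t)*U;xb=np.cos(t)*F+np.sin(t)*U
    O=np.array([.5463,-.0674,.07])+.016*nb+x0*xb
    P=[O+a*x+b*L+h*n for a,b,h in((.045,.035,.005),(.045,-.035,.005),(-.045,.0,.005),(.037,.027,.005),(.037,-.027,.005),(0,0,.037))]
    print(dt,x0,((proj(c,np.array(P))-[210,110]+.5)*2.5-.5).round(0).tolist())
nb=-np.sin(t)*F+np.cos(t)*U;xb=np.cos(t)*F+np.sin(t)*U;O=np.array([.5463,-.0674,.07])+.021*nb
P=[O+a*xb+b*L for a,b in((.0485,.0385),(.0485,-.0385),(-.0485,0),(-.061,0),(.061,0))]
print('rim',((proj(c,np.array(P))-[210,110]+.5)*2.5-.5).round(0).tolist())
```

```text
bar XYZ mm [ 0.3  0.1 46.3] yaw err -0.002 F n,x [15.8  0.2] w 0.0612 t 11.7333
-0.06 0 [[44.0, 118.0], [484.0, 118.0], [264.0, 512.0], [98.0, 164.0], [429.0, 163.0], [264.0, 473.0]]
-0.06 0.003 [[41.0, 101.0], [487.0, 100.0], [264.0, 503.0], [96.0, 147.0], [431.0, 147.0], [264.0, 460.0]]
-0.03 0 [[42.0, 123.0], [486.0, 122.0], [264.0, 508.0], [97.0, 167.0], [430.0, 167.0], [264.0, 478.0]]
-0.03 0.003 [[39.0, 105.0], [488.0, 105.0], [264.0, 499.0], [95.0, 151.0], [432.0, 151.0], [264.0, 465.0]]
0 0 [[40.0, 127.0], [488.0, 127.0], [264.0, 503.0], [96.0, 172.0], [431.0, 171.0], [264.0, 483.0]]
0 0.003 [[37.0, 110.0], [490.0, 109.0], [264.0, 494.0], [94.0, 155.0], [433.0, 155.0], [264.0, 470.0]]
0.03 0 [[38.0, 132.0], [489.0, 132.0], [264.0, 498.0], [95.0, 176.0], [432.0, 175.0], [264.0, 487.0]]
0.03 0.003 [[36.0, 115.0], [492.0, 114.0], [264.0, 489.0], [93.0, 160.0], [434.0, 159.0], [264.0, 475.0]]
rim [[15.0, 107.0], [513.0, 106.0], [264.0, 514.0], [264.0, 549.0], [264.0, 28.0]]
```

View pics/m8.png

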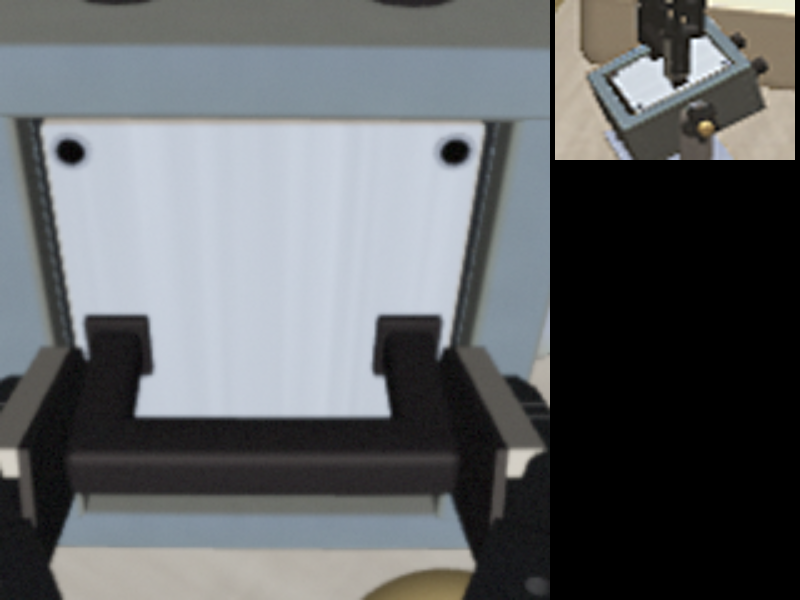

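Picture: plate far edge at crop v≈121, nearly touching the high wall (v≈117). Side gaps are even on both sides, and the low-side gap is hidden just under the bar. Net push is about 18 N. No views are left, so I'll check parallelism numerically from the saved image, comparing the 3D directions of the plate's side edges with the rim's inner edges via subpixel line fits.

```bash
cat > par.py <<'E'
from h import *
def edge(c,p0,p1,sign,w=3):
    g=cv2.GaussianBlur(c['img'].astype(np.float32).mean(2),(0,0),.7);gx=np.gradient(g,axis=1)*sign;pts=[]
    for v in range(int(p0[1]),int(p1[1])+1):
        u=p0[0]+(p1[0]-p0[0])*(v-p0[1])/(p1[1]-p0[1]);a=int(round(u))-w;k=a+np.argmax(gx[v,a:a+2*w+1])
        l,m,r=gx[v,k-1:k+2];
        if m<4 or l>m or r>m: continue
        pts.append((k+.5*(l-r)/(l-2*m+r),v))
    pts=np.array(pts)
    for _ in range(3):
        q=np.polyfit(pts[:,1],pts[:,0],1);e=pts[:,0]-np.polyval(q,pts[:,1]);pts=pts[abs(e)<max(2.5*np.median(abs(e)),.15)]
    D=np.array([ray(c,u,v)[1] for u,v in pts]);nrm=np.linalg.svd(D)[2][2]
    return nrm,len(pts),np.abs(e).mean(),np.polyval(q,[p0[1],p1[1]])
def N(x,y):return 210+x/2.5,110+y/2.5
def run(c):
    F=np.array([np.cos(.1093),np.sin(.1093),0])
    for nm,A,B in(('plate',(N(44,140),N(71,340),1),(N(484,140),N(457,340),-1)),('rim',(N(18,135),N(52,335),-1),(N(510,135),N(478,335),1))):
        a,b=edge(c,*A),edge(c,*B);d=np.cross(a[0],b[0]);d*=np.sign(d@F)/np.linalg.norm(d)
        print(nm,'tilt',round(np.arcsin(d[2]),4),'yaw',round(np.arctan2(d[1],d[0]),4),[(x[1],round(x[2],2),x[3].round(1)) for x in(a,b)])
if __name__=='__main__':
    import pickle
    run(pickle.load(open('c8.pkl','rb'))[0])
    c=cam('wrist');run(c)
    g=c['img'].astype(int).mean(2).round().astype(int);print(g[190,205:245],g[190,388:425])
E
python3 par.py
```

```text
plate tilt 0.3349 yaw 0.1071 [(81, np.float64(0.1), array([226.4, 239.6])), (81, np.float64(0.05), array([403. , 389.6]))]
rim tilt 0.3355 yaw 0.1009 [(81, np.float64(0.04), array([216.4, 230.6])), (81, np.float64(0.05), array([414.1, 398.6]))]
plate tilt 0.3349 yaw 0.1071 [(81, np.float64(0.09), array([226.4, 239.6])), (81, np.float64(0.05), array([403. , 389.6]))]
rim tilt 0.3359 yaw 0.101 [(81, np.float64(0.04), array([216.4, 230.6])), (81, np.float64(0.04), array([414.1, 398.6]))]
[145 144 147 146 146 147 148 148 147 146 147 146 143 140 137 125  96  69
  56  56  58  76  82  61  49  88 166 198 204 203 203 203 203 204 203 203
 202 204 204 205] [212 211 210 209 208 208 207 206 207 204 185 112  53  43  50  70  63  62
  55  61  70  96 120 135 139 141 142 144 144 145 146 145 145 146 147 145
 146]
```

The plate is parallel to the rim within about 0.001 rad in tilt and 0.006 rad in yaw. It sits at the firm stop, so I ease the push off slightly, away from the 25 N limit and closer to flush, then recheck.

>>> arm_command(
  series=[
    [[0,-0.0005,-0.0002],0,0.6],
    [[0,-0.0005,-0.0002],0,0.6],
    [[0,0,0],0,0.6],
    [[0,0,0],0,0.6],
    [[0,0,0],0,0.6],
  ],
)

```text
time_s: 12.3
eef_pos: [0.5334, -0.0681, 0.1117]
tcp_rot: [-1.255, 1.127, -1.132]
contact_force: [-1.2, 0.2, 10.8]
width: 0.0618
```

Run:
```python
from h import *
import par
rep();c=cam('wrist');par.run(c)
```

```text
bar XYZ mm [ 0.2  0.1 47. ] yaw err -0.002 F n,x [10.6  2.2] w 0.0618 t 12.3
plate tilt 0.334 yaw 0.1075 [(81, np.float64(0.1), array([226.4, 239.6])), (81, np.float64(0.05), array([403. , 389.6]))]
rim tilt 0.3361 yaw 0.1007 [(81, np.float64(0.04), array([217., 231.])), (80, np.float64(0.04), array([413.6, 398.1]))]
```

Net push is about 13 N, and the plate is still parallel (0.334 against 0.336). One still call to confirm it is steady, then I hand in.

>>> arm_command(
  series=[
    [[0,0,0],0,0.6],
    [[0,0,0],0,0.6],
    [[0,0,0],0,0.6],
    [[0,0,0],0,0.6],
    [[0,0,0],0,0.6],
  ],
)

```text
time_s: 12.77
eef_pos: [0.5334, -0.0681, 0.1118]
tcp_rot: [-1.255, 1.127, -1.132]
contact_force: [-0.5, 0.7, 10.9]
width: 0.0614
```

Run:
```python
from h import *
import par
rep();par.run(cam('wrist'))
print(robot.close_job());rep()
```

```text
bar XYZ mm [ 0.3  0.1 47. ] yaw err -0.002 F n,x [10.5  2.9] w 0.0614 t 12.7667
plate tilt 0.3344 yaw 0.1074 [(81, np.float64(0.1), array([226.4, 239.6])), (81, np.float64(0.05), array([403. , 389.6]))]
rim tilt 0.337 yaw 0.1006 [(81, np.float64(0.04), array([217. , 231.1])), (80, np.float64(0.04), array([413.6, 398.1]))]
the job is handed in; nothing more can be done
None
the job is handed in; nothing more can be done
```

I picked the cover up and seated it in the recess. I handed the job in at 12.8 s with the handle still gripped and the cover pressed down. No verdict was reported.

**How it was done:** The moves cannot tilt the tool. I gripped the bar by its two ends with 20 N so the cover could pivot in the pads, then turned it onto the slope against its far edge, by pressing while dragging it down the slope. A first straight push did not turn it; friction at that edge worked against it. Highest net push I read was about 18 N.

**Last checks:**
- **Parallel:** the plate edges read a tilt of 0.334 rad and the rim 0.337 rad, with a yaw difference of 0.007 rad.
- **Push and rest:** net push was about 13 N along the face normal, the finger opening was 61 mm, and the pose and force were steady over the last still call.

**Weaker or disagreeing:**
- **Box tilt:** the first fit gave about 0.31 rad, while the close-up edges gave about 0.335.
- **Depth:** the image suggests the cover sits about 1.6 mm below flush. The push suggests about 0.7 mm below. Both are inside the allowed range.
- **Position up the slope:** the tool pose gives about 0 mm off centre, but the picture shows the far edge close to the high wall, about 2.5–3 mm off. The limit is 6 mm.
- **Plunger:** I could not see it; I only infer from depth and force that it is home.
- **Bystanders:** I did not measure them afterwards. The arm had no contact before the box, and the box's low rim edge matched its predicted place within 1 px.

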